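# Drive the stuck pivot pin out of a cam clamp

### The job

The lever of this wooden cam clamp has to come off, but its steel pivot pin is stuck fast in old glue. Take the slim flat-ended drift punch from the tool rack, feel its end into the pin's hole in the upper face of the jaw and push the pin slowly and steadily straight down until it is right out below the jaw and stands in the slot of the support block. Press gently throughout: pushed hard or fast, the punch would dent the wood or split the jaw. Then stand the punch back upright in a hole of the rack and leave everything else where it is.

Things in the scene. Friction and masses are not known exactly. Their poses are not given: they have to be found in the camera images.
- clamp: Wooden cam clamp lying on its side on wooden support blocks, strapped down. Frame: z up; +y along its steel bar, from sliding to fixed jaw (165 mm off); +x along the jaws from nose to bar. Origin on the bench under the pin's usual place. The pin's hole (9 mm wide, straight down) is in the sliding jaw's flat top face, 84 mm up, at x = 0 and y within 6 mm of 0 (the jaw slides): look or feel.
- pin (a joint): How far the stuck steel pivot pin has been driven down (m). Pin 8 mm thick, 25 mm long, with a 14 mm head at its lower end under the 24 mm thick jaw, so it leaves only downwards. At 0 its upper end is sunk 3 mm below the jaw's face; it starts at 0 to 3 mm. Above 21 mm it is clear of the jaw; at 25 mm it stands on the floor of the block's slot and stops hard. Resists with 9 N, plus 2.5 N for each 10 mm/s.
- punch_mid (a point): Grip point of the drift punch, on its axis, 100 mm above its tip: bare dark steel, round, 145 mm long, body 12 mm thick (finely ringed), the lowest 34 mm a straight 6 mm shank with a flat end, with a short cone between. The longest all-steel tool of the three in the rack; it stands tip down. z along the punch, up to its head. The rack's top board is 38 mm below this point.
- punch_tip (a point): Centre of the flat 6 mm end of the drift punch. In the rack it stands on the rack's floor, 10 mm above the bench. z along the punch, up to its head.
- rack: Wooden tool rack, screwed down, 70 x 200 mm; origin under its centre. A floor 10 mm thick; above it a board, its top 72 mm above the bench and its underside 48 mm, with three holes 14.5 mm across in a row at y = -60, 0 and 60 mm of the rack's frame. The drift punch, a centre punch and an awl stand in them, in any order; z up.
- awl_mid (a point): Middle of the wooden handle of an awl standing in the rack (handle and brass collar 18 to 30 mm thick, top 144 mm above the bench). Bystander.
- centre_punch_mid (a point): On the body of a short pointed centre punch standing in the rack (12 mm thick, 92 mm long, this point 75 mm above its point, top 102 mm above the bench). Bystander.
- glue_bottle: Glue bottle, 60 mm across, 150 mm tall, origin under it. Bystander.
- sanding_block: Cork sanding block, 112 x 62 x 35 mm, origin under it. Bystander.
- mallet: Wooden mallet lying down, head 85 mm long and 64 mm thick with its middle at the origin, on the bench; handle 200 mm along -x. Bystander.
- brace_a: Strip of brace wood, 240 x 10 x 14 mm, origin under its middle, long along x. Bystander.
- spool_clamp: Spool clamp standing up: two wooden discs 44 mm across on a rod, 118 mm tall, origin under it. Bystander.
- thumb_plane: Small brass plane, 80 x 30 x 32 mm, origin under it. Bystander.
There are look-alikes about, which are no part of the job. Leave any pink look-alike of the rack alone.

How it is judged:
On the way, in this order (a step that is already met when the one before it is completed fails the run):
1. the drift punch is lifted clear of the rack (z of punch_tip in the frame of rack above 0.078 m), for 0.1 s.
2. the pin is driven right out of the jaw and stands in the slot below (value of joint pin above 0.0225 m), for 0.1 s.
At the end, for the whole second after the job is handed in: the pin is right out below the jaw (driven at least 22.5 mm, of 25 mm at which it stands on the floor of the slot); the drift punch stands in a hole of the rack, tip on the rack's floor (within 8 mm), leaning less than 0.2 rad, let go (value of joint pin above 0.0225 m and z of punch_tip in the frame of rack below 0.018 m and x of punch_tip in the frame of rack between -0.012 and 0.012 m and y of punch_tip in the frame of rack between -0.075 and 0.075 m and angle between punch_mid's own z axis and vertical below 0.2 rad); the robot touches nothing.
It fails at once if the punch bears on the clamp or its pin with more than 35 N (contact force between punch and clamp above 35 N).
It fails at once if another tool of the rack is moved by more than 30 mm (distance of any of awl_mid, centre_punch_mid from where it was at the start of the episode above 0.03 m).
It fails at once if a bystander is moved by more than 30 mm (distance of any of glue_bottle, sanding_block, mallet, brace_a, spool_clamp, thumb_plane from where it was at the start of the episode above 0.03 m).
It also fails if it takes over 61 s, if anything falls off the work surface, if the arm or the gripper's body presses on something with over 40 N, if the wrist force passes 120 N, or if a joint passes its speed limit or range.

### The arm

A 6-joint arm with a two-finger parallel gripper is mounted at the origin on the work surface. World frame = base frame: x ahead of the robot, y to its left, z up, the work surface at z = 0. Lengths are in m, angles in rad, forces in N, time in s.
With the tool pointing down it reaches from about 0.35 to 0.975 m from the base axis. Payload 4.9 kg.
Tool frame: the origin (TCP) lies on the mounting face of the last link; the fingertips stand 173 mm ahead of it and the grasp point (between the pads) lies 155 mm ahead of it; x points along the fingers, z is the direction in which the jaws open and shut, and the axes are right-handed (so a half turn about x gives the same grasp; the last joint's range is limited). The gripper opens to 85 mm and grips with 20 to 120 N. Pads are 22 mm wide; open, the fingers measure 114 mm over their backs; the gripper's body (76 mm by 85 mm) begins 54 mm behind the grasp point. The pads swing forward as they close: fully open they stand 13 mm farther back than shut.
Start: joints at [-1.303, 0.053, 1.613, -0, 1.476, -0.119], TCP at [0.236, -0.579, 0.405] pointing down, gripper open.
Joint ranges: [-3.01, 3.01], [-1.01, 2.22], [0.06, 2.58], [-1.02, 4.17], [0.09, 2.62], [-3.14, 3.14]. Speed limits (rad/s): [2.57, 2.57, 3.14, 3.14, 3.14, 3.14].

### API

Orientations are given as a rotation vector (axis times angle).
In Python, from station import get_obs, get_image, get_calibration, finish_job, look_for, masks_of, tip_of gives the robot as it stands.
- The arm moves only by the tool carry_out, never from a script. Its argument "increments" is a list of rows, each a list of 3 entries, a list of its own where there are three numbers: the turn, a rotation vector about the world's x, y, z in units of 0.1 rad (1.0 is 0.1 rad), then the shift along the world's x, y, z in units of 20 mm (1.0 is 20 mm), then the opening, from 0 (shut) to 1 (fully open). A call has 1 to 8 rows; each row shifts and turns the pose as measured when the row begins; what a row does not reach is not made up. A row lasts 1/10 s, in which the tool goes at most 50 mm and 8.59 degrees, less where a joint would pass 70% of its speed; a pose out of reach is approached as far as the arm can. A call with a number of a shift or a turn outside -1 to 1 is refused whole. A call with a gripper value outside its range is refused whole. The fingers move at their own pace and stop on an object; "squeeze" is the grip in N (left out, the last holds). Time passes only in rows, so rows that do not move let the fingers close. It gives the time, the measured TCP pose, the force and the opening at its end, in the units of the state.
- get_obs(): the state, without advancing time (a new reading comes with each control period).
- get_image(name): name is "scene" or "side" or "wrist"; returns (picture, depth): 384x512x3 uint8, blue, green, red; 384x512 float32, m along the optical axis (not along the pixel's ray), 0 where there is no reading.
- get_calibration(name): a dict with "fx", "fy", "cx", "cy" (pixels), "position" and "orientation" of the camera in the world. Camera axes: x right, y down, z forward; pixel columns grow to the right and rows downward; lengths in m; the calibration is good to about 2 mm. The wrist camera is an equidistant fisheye: a pixel r from the principal point sees the ray r / f radians off the axis. A picture is of the moment at which its call begins: read the wrist's pose just before it. get_calibration takes no time and is no camera call; for the wrist camera it gives the pose at the moment of the call.
- finish_job(): hands the job in, once; it reports no verdict.
Trained networks look in the newest picture that a camera, given by its name, has taken for a name from the list of things; names that differ only in an ending like _2 or _b are one class to them, and where a whole thing is asked for, a point or a joint stands for the part that bears it (a point fixed in the world has none). Each returns a list of dicts, best first, with "p" (0 to 1); they miss things now and then, are a little off and sometimes report something else, mostly with a low value. They report only what shows in the picture. A call takes as long as a camera call. They do not tell look-alikes from the thing itself.
- look_for(camera, query): "centre" ([column, row] in pixels, amid what is visible of it).
- masks_of(camera, query): "region" (384x512 bool, what is visible of it) and "centre" ([column, row] in pixels, amid what is visible of it).
- tip_of(camera, query): "centre" ([column, row] in pixels: a listed point, or the origin of a listed thing).
The state is a dict: "t": time; "q": joint angles; "dq": joint speeds; "effort": joint torques, N m; "tool_pos": TCP position; "tool_rot": TCP orientation; "contact_force": force on the tool from outside, world axes, zero at the start; "wrist_torque": the same for the moment, N m; "opening": finger opening in m.
Only numpy, scipy, OpenCV 4.12 (cv2) and the standard library are available. Lean on these libraries where they do the work, as an engineer would, in place of code of your own. Each camera call takes 0.05 s, during which the arm holds its last target.

## Working session

There is one attempt and no reset: what is moved stays moved. The work goes in short steps, Python scripts to look and compute and a tool call to move; the robot and the scene stay as the last step left them, time stands still between calls to the robot, and variables do not carry over. Pictures are saved under pics/ and viewed, and the job is handed in when it is done.

Besides the shell and the picture viewer there is one more tool, called after "Request:" by a JSON object that holds its "name" and its "arguments". carry_out: Moves the arm, as the interface text tells. Shifts and turns lie within -1 to 1; 1 stands for 20 mm of shift or 0.1 rad of turn. Its arguments: {"type":"object","properties":{"increments":{"type":"array","items":{"type":"array"}},"squeeze":{"type":"number"}},"required":["increments"]}

```bash
ls; mkdir -p pics; python3 - <<'E'
from station import *
import cv2,numpy as np
o=get_obs();print(o)
for n in ["scene","side","wrist"]:
    p,d=get_image(n);cv2.imwrite(f"pics/{n}0.png",p);np.save(f"pics/{n}0.npy",d)
    c=get_calibration(n);print(n,c)
    for q in ["clamp","rack","punch_mid","punch_tip","awl_mid","centre_punch_mid","pin"]:
        r=tip_of(n,q);print(q,[(np.round(x["centre"]).tolist(),round(x["p"],2)) for x in r[:3]])
E
```

```text
pics
{'t': 0.0, 'q': array([-1.30301921e+00,  5.33665359e-02,  1.61426155e+00,  3.67882405e-05,
        1.47600585e+00, -1.18980998e-01]), 'dq': array([-2.22153584e-03, -4.29367492e-04,  1.51210946e-03, -3.94980342e-04,
        9.44463408e-05, -3.43934915e-04]), 'effort': array([-1.41855417e-04, -3.93679225e+01, -3.70176709e+01, -2.23039278e-04,
        6.91436377e-03,  4.92748967e-06]), 'tool_pos': array([ 0.23568851, -0.57857793,  0.40347604]), 'tool_rot': array([ 0.92108841,  1.36926419, -0.91884657]), 'contact_force': array([ 0.13982488, -0.93636737, -0.13366434]), 'wrist_torque': array([ 0.02988077,  0.03715534, -0.02079525]), 'opening': 0.08569287613337914}
scene {'fx': 477.45948521126894, 'fy': 477.45948521126894, 'cx': 254.368985930568, 'cy': 186.10693836146103, 'position': array([ 1.4442246 , -0.48791569,  0.90853967]), 'orientation': array([-1.96839525, -1.23752443,  0.58323873])}
clamp [([284.0, 188.0], 0.93)]
rack [([206.0, 228.0], 0.95), ([127.0, 311.0], 0.85)]
punch_mid [([223.0, 190.0], 0.58)]
punch_tip [([283.0, 189.0], 0.52)]
awl_mid [([183.0, 211.0], 0.7)]
centre_punch_mid [([207.0, 205.0], 0.48)]Traceback (most recent call last):
  File "<stdin>", line 8, in <module>
ValueError: it knows: awl_mid, brace, centre_punch_mid, clamp, glue_bottle, mallet, punch_mid, punch_tip, rack, sanding_block, spool_clamp, thumb_plane
```

```bash
cat > h.py <<'E'
from station import *
import cv2,numpy as np
from scipy.spatial.transform import Rotation as R
def ray(c,px,fish=False):
    u=(np.array(px,float)-[c["cx"],c["cy"]])/[c["fx"],c["fy"]]
    if fish:
        r=np.linalg.norm(u);v=np.array([*(u/max(r,1e-9)*np.sin(r)),np.cos(r)])
    else: v=np.array([*u,1.])
    return R.from_rotvec(c["orientation"]).apply(v)
def at_z(c,px,z,fish=False):
    d=ray(c,px,fish);p=np.array(c["position"]);return p+d*(z-p[2])/d[2]
def proj(c,P,fish=False):
    v=R.from_rotvec(c["orientation"]).inv().apply(np.array(P,float)-c["position"])
    if fish:
        r=np.hypot(v[0],v[1]);th=np.arctan2(r,v[2]);u=v[:2]/max(r,1e-9)*th
    else: u=v[:2]/v[2]
    return u*[c["fx"],c["fy"]]+[c["cx"],c["cy"]]
E
python3 - <<'E'
from h import *
for n in ["side","wrist"]:
    p,d=get_image(n);cv2.imwrite(f"pics/{n}0.png",p)
    c=get_calibration(n);print(n,c)
    for q in ["clamp","rack","punch_mid","punch_tip","awl_mid","centre_punch_mid"]:
        r=tip_of(n,q);print(q,[(np.round(x["centre"]).tolist(),round(x["p"],2)) for x in r[:3]])
E
```

```text
side {'fx': 359.98469617558686, 'fy': 359.98469617558686, 'cx': 253.72967509547163, 'cy': 189.91929330776193, 'position': array([0.07092852, 0.73488727, 0.94028804]), 'orientation': array([-0.63631612,  2.63487595, -1.15383374])}
clamp [([232.0, 238.0], 0.85), ([273.0, 231.0], 0.62), ([195.0, 182.0], 0.59)]
rack [([253.0, 182.0], 0.68), ([248.0, 137.0], 0.64), ([249.0, 176.0], 0.63)]
punch_mid [([251.0, 175.0], 0.48)]
punch_tip []
awl_mid [([263.0, 154.0], 0.62)]
centre_punch_mid [([254.0, 170.0], 0.59)]
wrist {'fx': 297.3186396354542, 'fy': 297.3186396354542, 'cx': 253.34276669576442, 'cy': 195.90219180955225, 'position': array([ 0.30684691, -0.54920497,  0.37323267]), 'orientation': array([ 2.38837652, -1.60578517, -0.24705867])}
clamp []
rack []
punch_mid []
punch_tip [([75.0, 57.0], 0.24)]
awl_mid []
centre_punch_mid []
```

View pics/scene0.png

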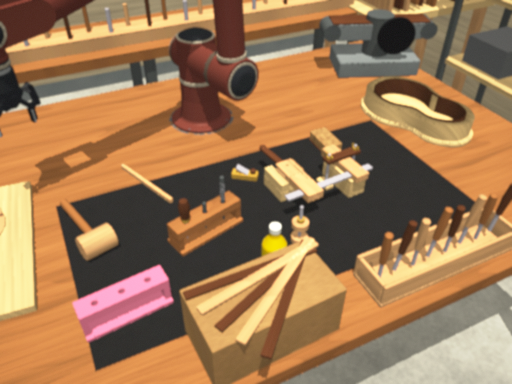

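```bash
sleep 1
```

```text
(no output)
```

View pics/side0.png

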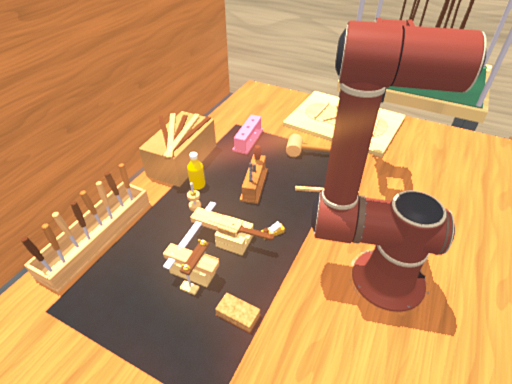

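View pics/wrist0.png

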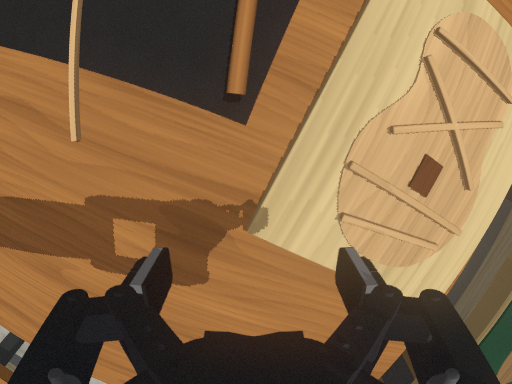

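```bash
python3 - <<'E'
from h import *
p=cv2.imread("pics/scene0.png");s=cv2.imread("pics/side0.png")
a=cv2.resize(p[120:260,150:380],None,fx=3.4,fy=3.4,interpolation=cv2.INTER_CUBIC);cv2.imwrite("pics/sc.png",a)
b=cv2.resize(s[140:300,150:300],None,fx=3.7,fy=3.7,interpolation=cv2.INTER_CUBIC);cv2.imwrite("pics/sd.png",b)
c=get_calibration("scene");d=np.load("pics/scene0.npy")
print("punch head",at_z(c,(222,179),.155),"awl top",at_z(c,(184,200),.144),"cp top",at_z(c,(205,202),.102))
print("rack",at_z(c,(206,228),0))
cs=get_calibration("side")
print("side punch head",at_z(cs,(253,160),.155))
print("clamp org", at_z(c,(284,188),0),at_z(cs,(232,238),0))
E
```

```text
punch head [ 0.5535277  -0.14665411  0.155     ] awl top [ 0.57673547 -0.25735337  0.144     ] cp top [ 0.55973386 -0.19874392  0.102     ]
rack [ 0.54927403 -0.19858453  0.        ]
side punch head [ 0.54105042 -0.1591783   0.155     ]
clamp org [4.90379241e-01 7.41559954e-02 1.11022302e-16] [0.50058074 0.07530419 0.        ]
```

View pics/sc.png

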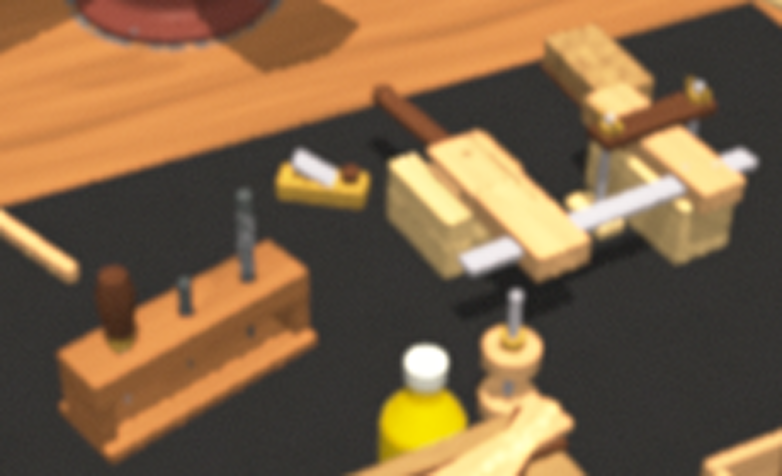

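View pics/sd.png

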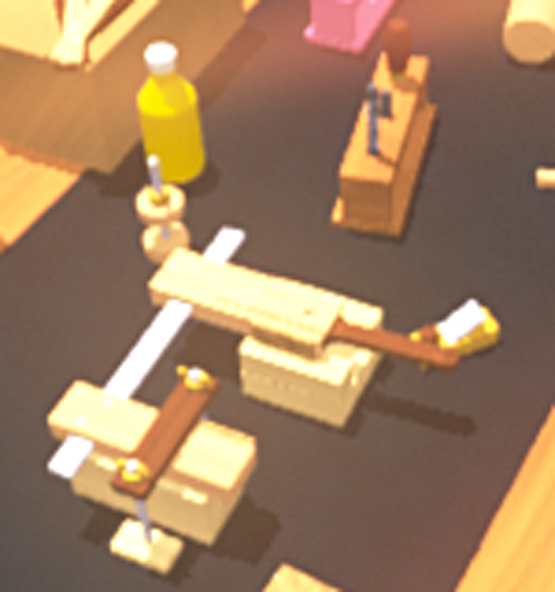

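```bash
python3 - <<'E'
from h import *
o=get_obs();T=R.from_rotvec(o["tool_rot"]);print(T.as_matrix().round(3))
c=get_calibration("wrist");Rc=R.from_rotvec(c["orientation"])
print("cam in tool",T.inv().apply(c["position"]-o["tool_pos"]), (T.inv()*Rc).as_matrix().round(3))
c=get_calibration("scene");cs=get_calibration("side")
def tri(p1,p2):
    a,b=c["position"],cs["position"];u,v=ray(c,p1),ray(cs,p2)
    s=np.linalg.lstsq(np.c_[u,-v],b-a,rcond=None)[0];return (a+s[0]*u+b+s[1]*v)/2
print("hole",at_z(c,(287,165.6),.084),at_z(cs,(233.2,224.3),.084),tri((287,165.6),(233.2,224.3)))
print("phead",at_z(c,(150+245/3.4,120+195/3.4),.155),at_z(cs,(150+378/3.7,140+90/3.7),.155))
E
```

```text
[[ 0.     0.926  0.377]
 [-0.     0.377 -0.926]
 [-1.    -0.     0.   ]]
cam in tool [ 0.03152634  0.07700649 -0.00061116] [[ 0.    -0.301  0.954]
 [ 0.    -0.954 -0.301]
 [ 1.     0.    -0.   ]]
hole [0.49296776 0.07853517 0.084     ] [0.48683577 0.08363314 0.084     ] [0.48866366 0.08097041 0.0803611 ]
phead [ 0.5473486  -0.14389876  0.155     ] [ 0.53237909 -0.13608874  0.155     ]
```

Request:
{"name": "carry_out", "arguments": {"increments": [[[0,0,0.7],[0.7,1,0],1],[[0,0,0.7],[0.7,1,0],1],[[0,0,0.7],[0.7,1,0],1],[[0,0,0.7],[0.7,1,0],1],[[0,0,0.7],[0.7,1,0],1],[[0,0,0.7],[0.7,1,0],1],[[0,0,0.7],[0.7,1,0],1],[[0,0,0.7],[0.7,1,0],1]]}}

```text
t: 1.85
tool_pos: [0.3492, -0.4149, 0.4048]
tool_rot: [0.475, 1.517, -0.476]
contact_force: [0.1, 0.4, 0.7]
opening: 0.0855
```

Request:
{"name": "carry_out", "arguments": {"increments": [[[0,0,0.7],[0.7,1,0],1],[[0,0,0.7],[0.7,1,0],1],[[0,0,0.7],[0.7,1,0],1],[[0,0,0.7],[0.7,1,0],1],[[0,0,0.7],[0.7,1,0],1],[[0,0,0.7],[0.7,1,0],1],[[0,0,0.7],[0.7,1,0],1],[[0,0,0.7],[0.7,1,0],1]]}}

```text
t: 2.65
tool_pos: [0.4648, -0.2475, 0.4061]
tool_rot: [0.017, 1.567, -0.02]
contact_force: [0.2, -0.8, -0.4]
opening: 0.0853
```

Request:
{"name": "carry_out", "arguments": {"increments": [[[0,0,0.3],[0.7,1,0],1],[[0,0,0.3],[0.7,1,0],1],[[0,0,0.3],[0.7,1,0],1],[[0,0,0.3],[0.7,0.7,0],1],[[0,0,0.3],[0.7,0.7,0],1],[[0,0,0],[0,0,0],1]]}}

```text
t: 3.25
tool_pos: [0.5382, -0.153, 0.4069]
tool_rot: [-0.11, 1.562, 0.106]
contact_force: [-0.9, -0.0, 0.2]
opening: 0.0853
```

```bash
python3 - <<'E'
from h import *
o=get_obs();c=get_calibration("wrist");p,d=get_image("wrist");cv2.imwrite("pics/w1.png",p);np.save("pics/w1.npy",d)
print(o["tool_pos"],o["tool_rot"],c)
for q in ["rack","punch_mid","punch_tip","awl_mid","centre_punch_mid"]:
    r=tip_of("wrist",q);print(q,[(np.round(x["centre"]).tolist(),round(x["p"],2)) for x in r[:3]])
E
```

```text
[ 0.53823321 -0.15302139  0.40690049] [-0.10985263  1.56201263  0.10621695] {'fx': 297.3186396354542, 'fy': 297.3186396354542, 'cx': 253.34276669576442, 'cy': 195.90219180955225, 'position': array([ 0.52808886, -0.07648685,  0.37518478]), 'orientation': array([2.82866796, 0.19429586, 0.03711832])}
rack [([331.0, 345.0], 0.61), ([264.0, 199.0], 0.59)]
punch_mid [([260.0, 176.0], 0.56)]
punch_tip [([261.0, 178.0], 0.44)]
awl_mid [([274.0, 286.0], 0.8)]
centre_punch_mid [([266.0, 222.0], 0.65)]
```

View pics/w1.png

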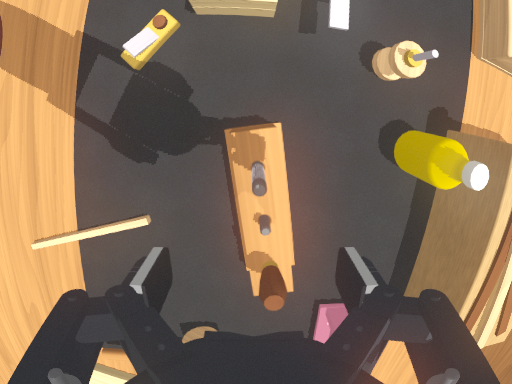

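```bash
python3 - <<'E'
from h import *
p=cv2.imread("pics/w1.png");d=np.load("pics/w1.npy")
c=get_calibration("wrist")
cv2.imwrite("pics/w1c.png",cv2.resize(p[110:310,200:320],None,fx=3,fy=3,interpolation=cv2.INTER_CUBIC))
for n,px,z in [("base",(259,164),.072),("head",(260,187),.155),("cphead",(266,231),.102),("awltop",(274,300),.144),("c1",(226,130),.072),("c2",(282,124),.072)]:
    print(n,at_z(c,px,z,True))
m=masks_of("wrist","punch_mid")
for k in m[:2]:
    ys,xs=np.nonzero(k["region"]);print(k["p"],xs.min(),xs.max(),ys.min(),ys.max(),np.median(d[k["region"]]))
E
```

```text
base [ 0.5423546  -0.13853097  0.072     ]
head [ 0.54141222 -0.13987106  0.155     ]
cphead [ 0.55734955 -0.19940435  0.102     ]
awltop [ 0.57160807 -0.25291017  0.144     ]
c1 [ 0.50421333 -0.10771817  0.072     ]
c2 [ 0.55978999 -0.09401161  0.072     ]
0.92 252 265 162 194 0.24219288
```

View pics/w1c.png

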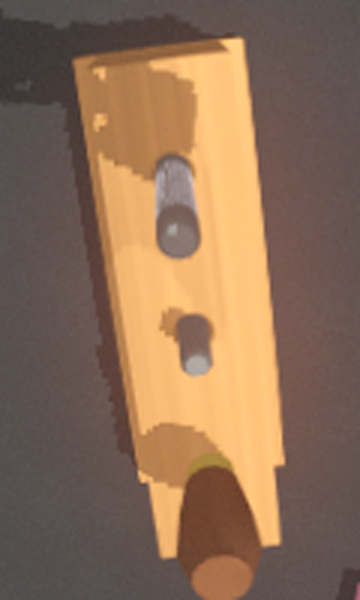

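Request:
{"name": "carry_out", "arguments": {"increments": [[[0,0,1],[0.16,0.68,-0.5],1],[[0,0,0],[0,0,-1],1],[[0,0,0],[0,0,-1],1],[[0,0,0],[0,0,-1],1],[[0,0,0],[0,0,-1],1],[[0,0,0],[0,0,0],1]]}}

```text
t: 4.2
tool_pos: [0.5383, -0.1441, 0.3162]
tool_rot: [-0.186, 1.554, 0.177]
contact_force: [-0.2, -0.2, 0.3]
opening: 0.0853
```

```bash
python3 - <<'E'
from h import *
o=get_obs();c=get_calibration("wrist");p,d=get_image("wrist");cv2.imwrite("pics/w2.png",p)
print(o["tool_pos"],R.from_rotvec(o["tool_rot"]).as_matrix().round(3))
t=o["tool_pos"]
for z in (.155,.11,.072): print(z,proj(c,[t[0],t[1],z],True))
E
```

```text
[ 0.53831391 -0.14408761  0.31620691] [[ 0.01  -0.229  0.973]
 [-0.004  0.973  0.229]
 [-1.    -0.006  0.009]]
0.155 [250.06050042 263.43190017]
0.11 [250.21739681 227.37476161]
0.072 [250.31837298 207.11910016]
```

View pics/w2.png

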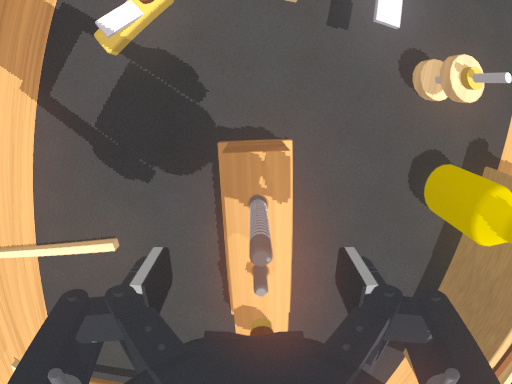

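```bash
python3 - <<'E'
from h import *
c=get_calibration("wrist")
cv2.imwrite("pics/w2c.png",cv2.resize(cv2.imread("pics/w2.png")[130:310,200:320],None,fx=4,fy=4)[:600])
print(at_z(c,(261,253),.155,True),at_z(c,(258,200),.072,True))
E
```

```text
[ 0.54350208 -0.13839281  0.155     ] [ 0.54404615 -0.13831658  0.072     ]
```

View pics/w2c.png

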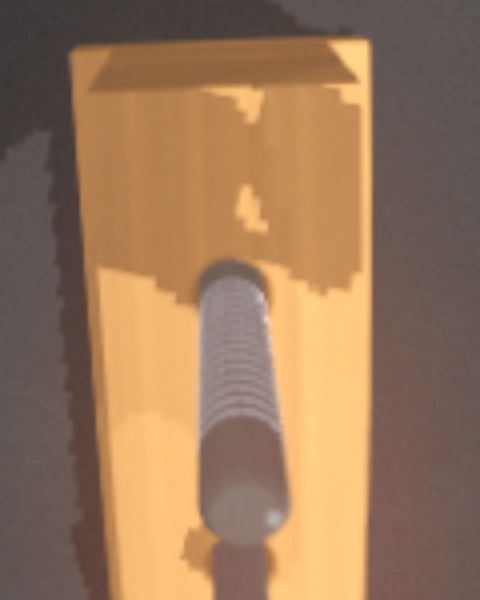

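Request:
{"name": "carry_out", "arguments": {"increments": [[[0.04,0.1,0],[0.25,0.28,0],1],[[0,0,0],[0,0,0],1]]}}

```text
t: 4.45
tool_pos: [0.5447, -0.1391, 0.3207]
tool_rot: [-0.183, 1.558, 0.178]
contact_force: [0.5, -0.4, 1.0]
opening: 0.0856
```

Request:
{"name": "carry_out", "arguments": {"increments": [[[0,0,0],[0,0,-0.9],1],[[0,0,0],[0,0,-0.9],1],[[0,0,0],[0,0,-0.7],1],[[0,0,0],[0,0,0],1]]}}

```text
t: 4.85
tool_pos: [0.5473, -0.1394, 0.2759]
tool_rot: [-0.188, 1.548, 0.175]
contact_force: [-0.9, 0.9, 0.2]
opening: 0.0852
```

```bash
python3 - <<'E'
from h import *
o=get_obs();c=get_calibration("wrist");p,d=get_image("wrist");cv2.imwrite("pics/w3.png",p)
print(o["tool_pos"],R.from_rotvec(o["tool_rot"]).as_matrix().round(3))
E
```

```text
[ 0.54727124 -0.13943295  0.27589084] [[ 0.016 -0.229  0.973]
 [-0.006  0.973  0.229]
 [-1.    -0.01   0.014]]
```

View pics/w3.png

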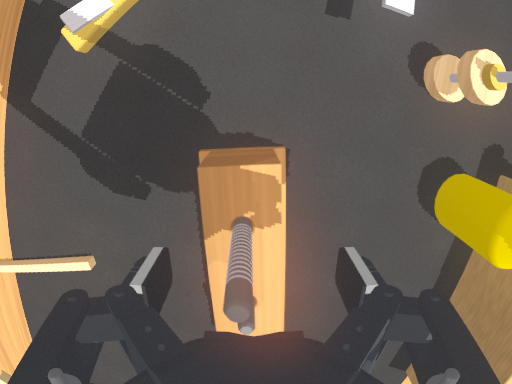

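```bash
python3 - <<'E'
from h import *
c=get_calibration("wrist");o=get_obs()
print(o["tool_pos"],R.from_rotvec(o["tool_rot"]).as_matrix()[:,0].round(4))
print(at_z(c,(239,308),.155,True),at_z(c,(243,222),.072,True))
E
```

```text
[ 0.54772245 -0.13962461  0.27716187] [ 0.0176 -0.0072 -0.9998]
[ 0.54388765 -0.138041    0.155     ] [ 0.54386924 -0.1372268   0.072     ]
```

Request:
{"name": "carry_out", "arguments": {"increments": [[[0.07,0.17,0],[-0.19,0.08,-0.3],1],[[0,0,0],[0,0,-0.3],1],[[0,0,0],[0,0,0],1],[[0,0,0],[0,0,0],1]]}}

```text
t: 5.3
tool_pos: [0.5446, -0.1382, 0.2673]
tool_rot: [-0.183, 1.56, 0.18]
contact_force: [-0.2, -0.4, -0.3]
opening: 0.085
```

```bash
python3 - <<'E'
from h import *
c=get_calibration("wrist");o=get_obs()
print(o["tool_pos"],R.from_rotvec(o["tool_rot"]).as_matrix()[:,0].round(4))
E
```

```text
[ 0.54460186 -0.13822812  0.26726503] [ 0.0033 -0.0013 -1.    ]
```

Request:
{"name": "carry_out", "arguments": {"increments": [[[0,0.02,0],[0,0,-0.1],0.5],[[0,0,0],[0,0,0],0.2],[[0,0,0],[0,0,0],0],[[0,0,0],[0,0,0],0],[[0,0,0],[0,0,0],0],[[0,0,0],[0,0,0],0]], "squeeze": 60}}

```text
t: 5.9
tool_pos: [0.5445, -0.1385, 0.266]
tool_rot: [-0.184, 1.564, 0.18]
contact_force: [-3.6, -0.6, 3.0]
opening: 0.0111
```

Request:
{"name": "carry_out", "arguments": {"increments": [[[0,0,0],[0,0,0.5],0],[[0,0,0],[0,0,0.8],0],[[0,0,0],[0,0,0.8],0],[[0,0,0],[0,0,0.8],0],[[0,0,0],[0,0,0.8],0],[[0,0,0],[0,0,0.8],0],[[0,0,0],[0,0,0.8],0],[[0,0,0],[0,0,0.8],0]]}}

```text
t: 6.7
tool_pos: [0.5442, -0.1377, 0.3997]
tool_rot: [-0.184, 1.557, 0.179]
contact_force: [0.6, -0.6, -1.9]
opening: 0.0103
```

```bash
python3 - <<'E'
from h import *
o=get_obs();print(o["tool_pos"],R.from_rotvec(o["tool_rot"]).as_matrix()[:,0].round(4))
p,d=get_image("wrist");cv2.imwrite("pics/w4.png",p)
E
```

```text
[ 0.54420756 -0.13774401  0.3997277 ] [ 0.0064 -0.0021 -1.    ]
```

View pics/w4.png

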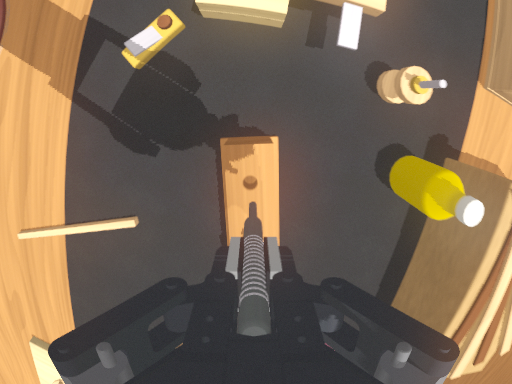

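```bash
python3 - <<'E'
from h import *
c=get_calibration("wrist");o=get_obs()
print("rackhole",at_z(c,(250,183),.072,True),"tip px",proj(c,o["tool_pos"]+R.from_rotvec(o["tool_rot"]).as_matrix()[:,0]*.256,True))
E
```

```text
rackhole [ 0.54614058 -0.14300019  0.072     ] tip px [253.25374752 203.99413674]
```

Request:
{"name": "carry_out", "arguments": {"increments": [[[0,0.05,0],[-0.35,1,0.2],0],[[0,0,0],[-0.35,1,0.2],0],[[0,0,0],[-0.35,1,0.2],0],[[0,0,0],[-0.35,1,0.2],0],[[0,0,0],[-0.35,1,0],0],[[0,0,0],[-0.35,1,0],0],[[0,0,0],[-0.35,1,0],0],[[0,0,0],[0,0,0],0]]}}

```text
t: 7.55
tool_pos: [0.4939, 0.0061, 0.4261]
tool_rot: [-0.185, 1.55, 0.174]
contact_force: [-0.2, 0.1, -0.1]
opening: 0.0107
```

```bash
python3 - <<'E'
from h import *
o=get_obs();c=get_calibration("wrist");p,d=get_image("wrist");cv2.imwrite("pics/w5.png",p);np.save("pics/w5.npy",d)
print(o["tool_pos"],R.from_rotvec(o["tool_rot"]).as_matrix().round(4))
print(proj(c,[.489,.081,.084],True), [(k["centre"],k["p"]) for k in tip_of("wrist","clamp")])
cv2.imwrite("pics/w5c.png",cv2.resize(p[100:260,150:350],None,fx=4,fy=3.75))
E
```

```text
[0.49388953 0.00611698 0.42613868] [[ 0.0144 -0.2273  0.9737]
 [-0.0054  0.9738  0.2274]
 [-0.9999 -0.0085  0.0128]]
[261.04384911 105.75138933] [([260.7, 104.7], 0.97)]
```

View pics/w5.png

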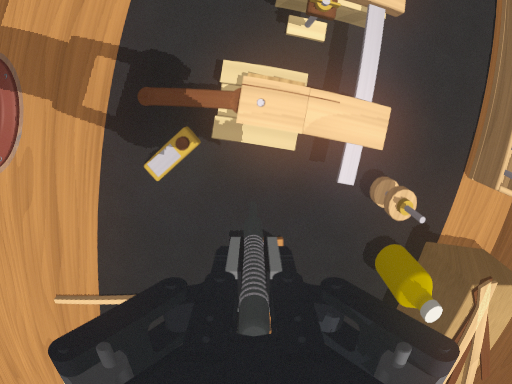

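View pics/w5c.png

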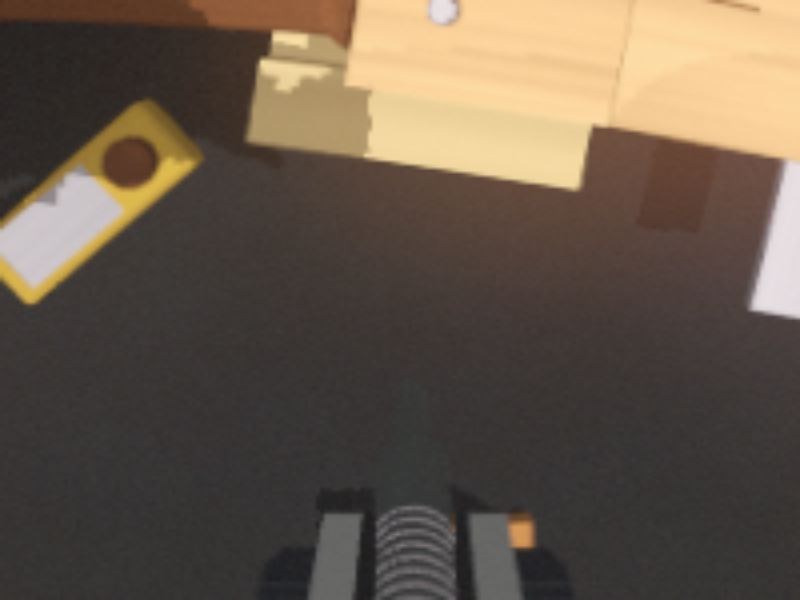

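```bash
python3 - <<'E'
from h import *
c=get_calibration("wrist")
print(at_z(c,(261.3,102.5),.084,True),at_z(c,(261.3,102.5),.081,True))
E
```

```text
[0.48931838 0.0825041  0.084     ] [0.48942957 0.08253074 0.081     ]
```

Request:
{"name": "carry_out", "arguments": {"increments": [[[0.05,0.12,0],[-0.1,0.9,0],0],[[0,0,0],[0,0.9,0],0],[[0,0,0],[0,0.9,-0.5],0],[[0,0,0],[0,0.8,-0.7],0],[[0,0,0],[0,0,-0.7],0],[[0,0,0],[0,0,-0.5],0],[[0,0,0],[0,0,0],0]]}}

```text
t: 8.35
tool_pos: [0.495, 0.0705, 0.3768]
tool_rot: [-0.176, 1.56, 0.168]
contact_force: [-0.3, -0.8, -1.8]
opening: 0.0108
```

```bash
cat > look.py <<'E'
from h import *
import sys
n=sys.argv[1]
o=get_obs();c=get_calibration("wrist");p,d=get_image("wrist");cv2.imwrite(f"pics/{n}.png",p)
M=R.from_rotvec(o["tool_rot"]).as_matrix();t=o["tool_pos"]+M[:,0]*.256
print(o["t"],o["tool_pos"].round(4),M[:,0].round(4),"F",o["contact_force"].round(1),o["wrist_torque"].round(2),"tip",t.round(4),"tippx",proj(c,t,True).round(1))
x,y=map(int,proj(c,t,True))
x0,y0=max(0,x-50),max(0,y-50)
cv2.imwrite(f"pics/{n}c.png",cv2.resize(p[y0:y0+90,x0:x0+100],None,fx=6,fy=6,interpolation=cv2.INTER_CUBIC));print("crop origin",x0,y0)
E
python3 look.py w6
```

```text
8.35 [0.495  0.0705 0.3768] [ 0.004 -0.005 -1.   ] F [-0.3 -0.8 -1.8] [-0.04  0.03 -0.02] tip [0.496  0.0692 0.1208] tippx [253.2 204. ]
crop origin 203 153
```

View pics/w6c.png

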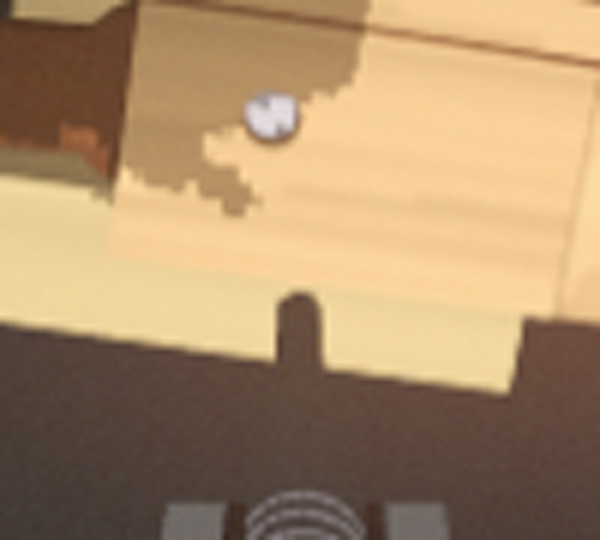

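View pics/w6.png

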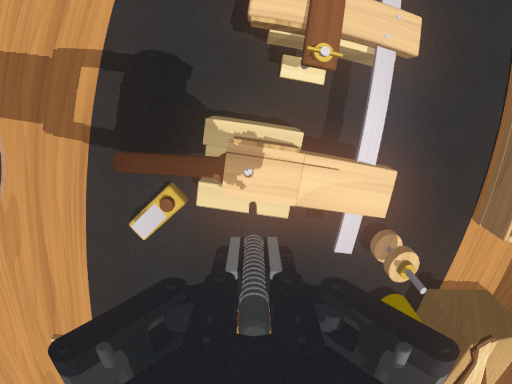

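```bash
python3 - <<'E'
from h import *
c=get_calibration("wrist")
print(at_z(c,(248.3,172.3),.084,True))
E
```

```text
[0.48852354 0.08484012 0.084     ]
```

Request:
{"name": "carry_out", "arguments": {"increments": [[[0.05,0.04,0],[-0.33,0.66,-0.1],0],[[0,0,0],[0,0,-0.6],0],[[0,0,0],[0,0,-0.4],0],[[0,0,0],[0,0,0],0]]}}

```text
t: 8.8
tool_pos: [0.4885, 0.0835, 0.3557]
tool_rot: [-0.17, 1.56, 0.17]
contact_force: [-1.7, -0.7, -0.5]
opening: 0.0101
```

```bash
python3 look.py w7
```

```text
8.8 [0.4885 0.0835 0.3557] [ 3.8e-03  4.0e-04 -1.0e+00] F [-1.7 -0.7 -0.5] [ 0.02 -0.   -0.01] tip [0.4894 0.0836 0.0997] tippx [253.2 204. ]
crop origin 203 153
```

View pics/w7c.png

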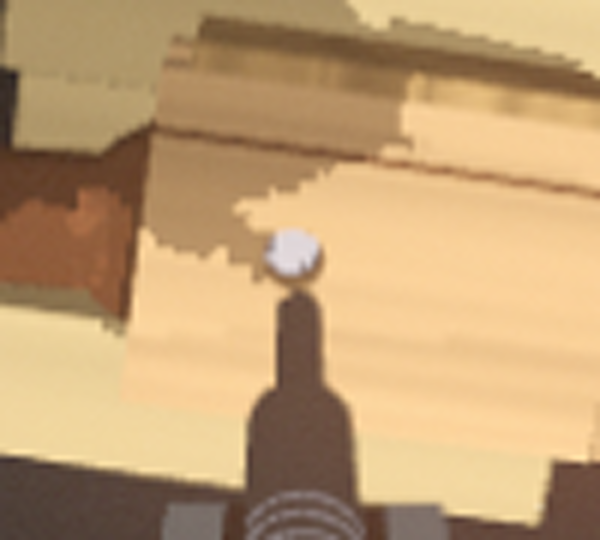

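```bash
python3 - <<'E'
from h import *
c=get_calibration("wrist")
print(at_z(c,(252,195.7),.084,True),at_z(c,(252.8,204),.0997,True))
E
```

```text
[0.48835767 0.08511541 0.084     ] [0.48943271 0.08326965 0.0997    ]
```

Request:
{"name": "carry_out", "arguments": {"increments": [[[0,0.04,0],[0,0.08,-0.2],0],[[0,0,0],[0,0,-0.3],0],[[0,0,0],[0,0,0],0],[[0,0,0],[0,0,0],0]]}}

```text
t: 9.25
tool_pos: [0.4889, 0.0851, 0.3461]
tool_rot: [-0.17, 1.563, 0.17]
contact_force: [-0.6, 0.4, -0.7]
opening: 0.0104
```

```bash
python3 look.py w8
```

```text
9.25 [0.4889 0.0851 0.3461] [ 1.4e-03  3.0e-04 -1.0e+00] F [-0.6  0.4 -0.7] [-0.03 -0.02 -0.01] tip [0.4892 0.0852 0.0901] tippx [253.2 203.9]
crop origin 203 153
```

View pics/w8c.png

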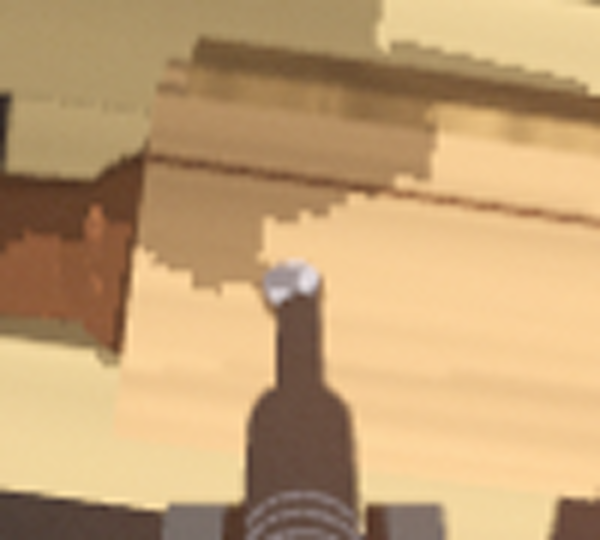

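```bash
python3 - <<'E'
from h import *
c=get_calibration("wrist")
print(at_z(c,(251.8,200.8),.084,True),at_z(c,(252.8,204),.0901,True))
E
```

```text
[0.48786437 0.08556289 0.084     ] [0.48881434 0.08509136 0.0901    ]
```

Request:
{"name": "carry_out", "arguments": {"increments": [[[0,0,0],[-0.05,0.03,-0.1],0],[[0,0,0],[0,0,-0.08],0],[[0,0,0],[0,0,-0.08],0],[[0,0,0],[0,0,0],0]]}}

```text
t: 9.7
tool_pos: [0.4879, 0.0857, 0.3409]
tool_rot: [-0.17, 1.562, 0.17]
contact_force: [-0.7, -0.5, -0.9]
opening: 0.0104
```

```bash
python3 look.py w9
```

```text
9.7 [0.4879 0.0857 0.3409] [ 2.1e-03  2.0e-04 -1.0e+00] F [-0.7 -0.5 -0.9] [-0.04  0.02 -0.03] tip [0.4884 0.0858 0.0849] tippx [253.2 203.9]
crop origin 203 153
```

View pics/w9c.png

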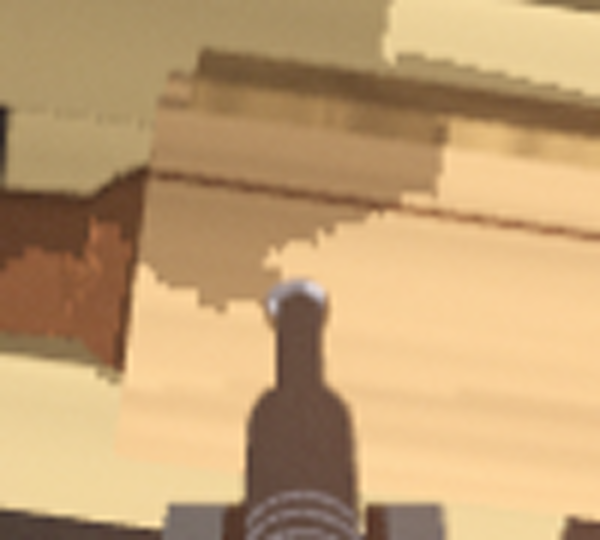

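Request:
{"name": "carry_out", "arguments": {"increments": [[[0,0.01,0],[0,0.03,-0.08],0],[[0,0,0],[0,0,-0.06],0],[[0,0,0],[0,0,-0.06],0],[[0,0,0],[0,0,0],0]]}}

```text
t: 10.15
tool_pos: [0.488, 0.0864, 0.3368]
tool_rot: [-0.17, 1.563, 0.17]
contact_force: [0.4, -0.3, 0.1]
opening: 0.0108
```

```bash
python3 look.py w10
```

```text
10.15 [0.488  0.0864 0.3368] [ 1.5e-03  2.0e-04 -1.0e+00] F [ 0.4 -0.3  0.1] [-0.05 -0.01  0.03] tip [0.4884 0.0864 0.0808] tippx [253.2 203.9]
crop origin 203 153
```

View pics/w10c.png

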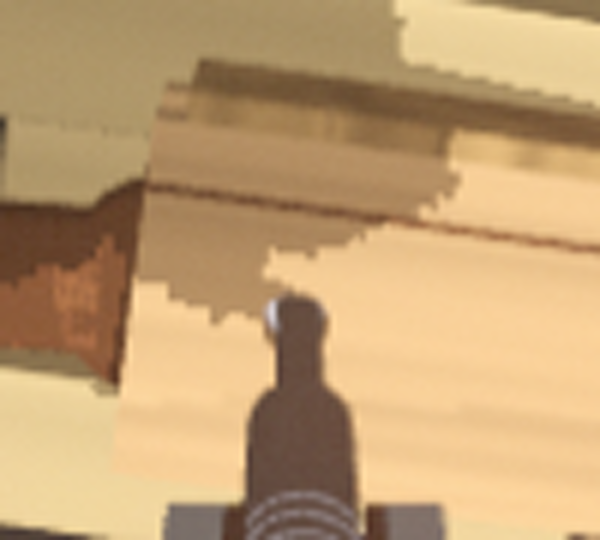

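Request:
{"name": "carry_out", "arguments": {"increments": [[[0,0.01,0],[0,-0.03,-0.06],0],[[0,0,0],[0,0,-0.06],0],[[0,0,0],[0,0,-0.06],0]]}}

```text
t: 10.5
tool_pos: [0.4883, 0.0857, 0.334]
tool_rot: [-0.17, 1.562, 0.17]
contact_force: [-0.4, 0.4, 6.4]
opening: 0.0104
```

```bash
python3 look.py w11
```

```text
10.5 [0.4883 0.0857 0.334 ] [ 1.7e-03  3.0e-04 -1.0e+00] F [-0.4  0.4  6.4] [ 0.01  0.42 -0.02] tip [0.4887 0.0858 0.078 ] tippx [253.2 204. ]
crop origin 203 153
```

View pics/w11c.png

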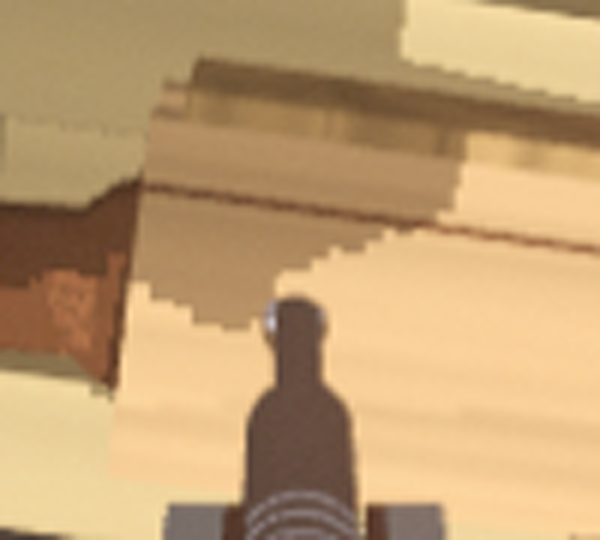

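Request:
{"name": "carry_out", "arguments": {"increments": [[[0,0,0],[0,0,-0.06],0],[[0,0,0],[0,0,-0.06],0],[[0,0,0],[0,0,-0.06],0]]}}

```text
t: 10.85
tool_pos: [0.4887, 0.0857, 0.334]
tool_rot: [-0.17, 1.562, 0.17]
contact_force: [-3.5, 0.0, 7.4]
opening: 0.0103
```

```bash
python3 look.py w12
```

```text
10.85 [0.4887 0.0857 0.334 ] [ 0.0018  0.     -1.    ] F [-3.5  0.   7.4] [-0.05  0.86 -0.04] tip [0.4892 0.0858 0.078 ] tippx [253.2 203.9]
crop origin 203 153
```

Request:
{"name": "carry_out", "arguments": {"increments": [[[0,0,0],[-0.06,0,-0.08],0],[[0,0,0],[0,0,-0.1],0],[[0,0,0],[0,0,-0.1],0]]}}

```text
t: 11.2
tool_pos: [0.4883, 0.0858, 0.3335]
tool_rot: [-0.171, 1.56, 0.169]
contact_force: [-5.0, -0.5, 8.9]
opening: 0.0107
```

```bash
python3 look.py w13
```

```text
11.2 [0.4883 0.0858 0.3335] [ 4.4e-03 -3.0e-04 -1.0e+00] F [-5.  -0.5  8.9] [-0.14  1.1  -0.02] tip [0.4895 0.0857 0.0775] tippx [253.2 204. ]
crop origin 203 153
```

View pics/w13c.png

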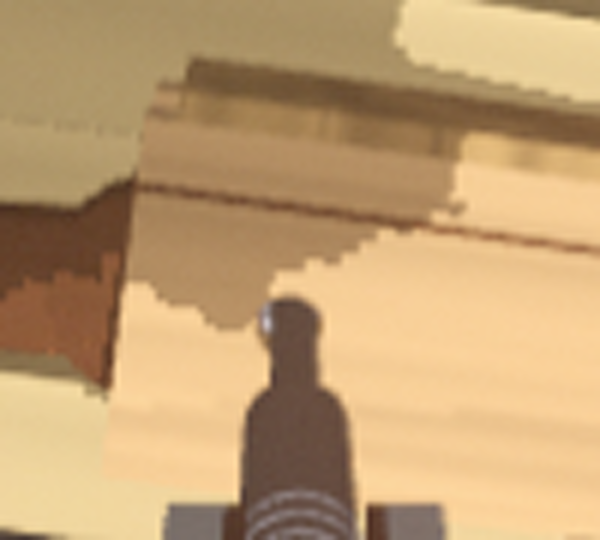

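Request:
{"name": "carry_out", "arguments": {"increments": [[[0,0.06,0],[-0.03,0,-0.02],0],[[0,0,0],[0,0,-0.12],0],[[0,0.02,0],[0,0,-0.14],0]]}}

```text
t: 11.55
tool_pos: [0.4886, 0.0859, 0.3319]
tool_rot: [-0.171, 1.564, 0.17]
contact_force: [-4.2, -0.3, 10.2]
opening: 0.0102
```

```bash
python3 look.py w14
```

```text
11.55 [0.4886 0.0859 0.3319] [-3.e-04 -5.e-04 -1.e+00] F [-4.2 -0.3 10.2] [-0.06  0.99 -0.04] tip [0.4885 0.0858 0.0759] tippx [253.3 204. ]
crop origin 203 153
```

View pics/w14c.png

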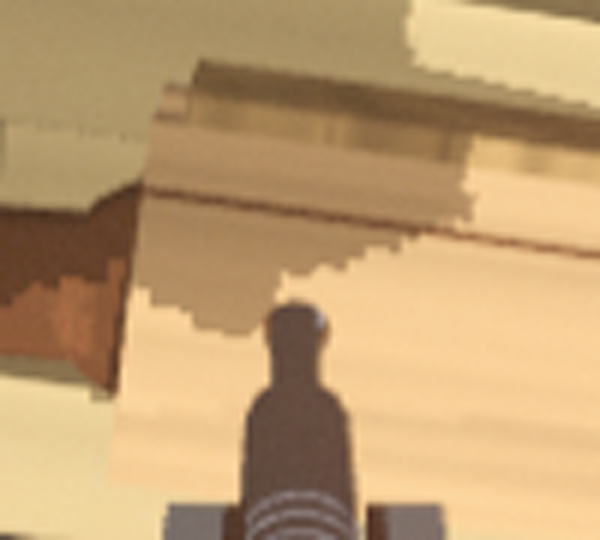

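Request:
{"name": "carry_out", "arguments": {"increments": [[[0,0.01,0],[0,0,-0.15],0],[[0,0.01,0],[0,0,-0.16],0],[[0,0.01,0],[0,0,-0.16],0],[[0,0.01,0],[0,0,-0.16],0]]}}

```text
t: 12.0
tool_pos: [0.4898, 0.086, 0.3273]
tool_rot: [-0.171, 1.568, 0.17]
contact_force: [-5.8, -0.1, 11.8]
opening: 0.0106
```

```bash
python3 look.py w15
```

```text
12.0 [0.4898 0.086  0.3273] [-0.0035 -0.0011 -1.    ] F [-5.8 -0.1 11.8] [-0.1   1.23 -0.  ] tip [0.4889 0.0857 0.0713] tippx [253.2 204. ]
crop origin 203 153
```

View pics/w15c.png

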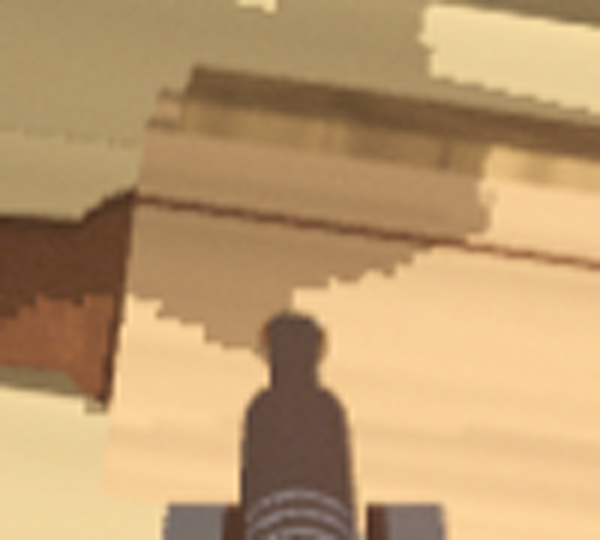

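Request:
{"name": "carry_out", "arguments": {"increments": [[[0,0,0],[-0.05,0,-0.15],0],[[0,0,0],[-0.03,0,-0.16],0],[[0,0,0],[-0.03,0,-0.16],0],[[0,0,0],[-0.03,0,-0.16],0]]}}

```text
t: 12.45
tool_pos: [0.4886, 0.0861, 0.3233]
tool_rot: [-0.172, 1.564, 0.17]
contact_force: [-4.2, 0.3, 11.4]
opening: 0.0104
```

```bash
python3 look.py w16
```

```text
12.45 [0.4886 0.0861 0.3233] [ 4.0e-04 -1.5e-03 -1.0e+00] F [-4.2  0.3 11.4] [-0.06  1.12 -0.02] tip [0.4887 0.0857 0.0673] tippx [253.2 204. ]
crop origin 203 153
```

View pics/w16c.png

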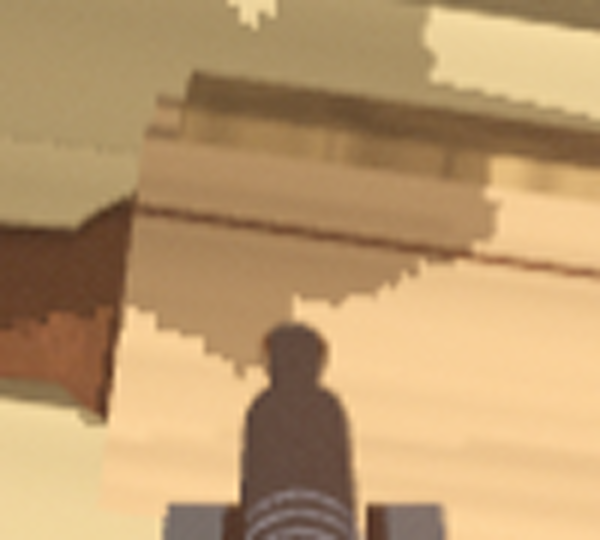

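Shank centred in the hole (crop ~(295,350)); the punch sinks with the pin at about 10 mm/s and 11 N. I continue.

Request:
{"name": "carry_out", "arguments": {"increments": [[[0,0.01,0],[-0.02,0,-0.15],0],[[0,0.01,0],[-0.02,0,-0.16],0],[[0.02,0,0],[-0.02,0,-0.16],0],[[0,0.01,0],[-0.02,0,-0.16],0],[[0,0,0],[-0.02,0,-0.16],0]]}}

```text
t: 13.0
tool_pos: [0.4885, 0.0861, 0.318]
tool_rot: [-0.172, 1.563, 0.17]
contact_force: [-4.3, -0.4, 10.8]
opening: 0.0105
```

```bash
python3 look.py w17
```

```text
13.0 [0.4885 0.0861 0.318 ] [ 0.0012 -0.0012 -1.    ] F [-4.3 -0.4 10.8] [-0.11  1.17 -0.06] tip [0.4888 0.0858 0.062 ] tippx [253.2 204. ]
crop origin 203 153
```

View pics/w17c.png

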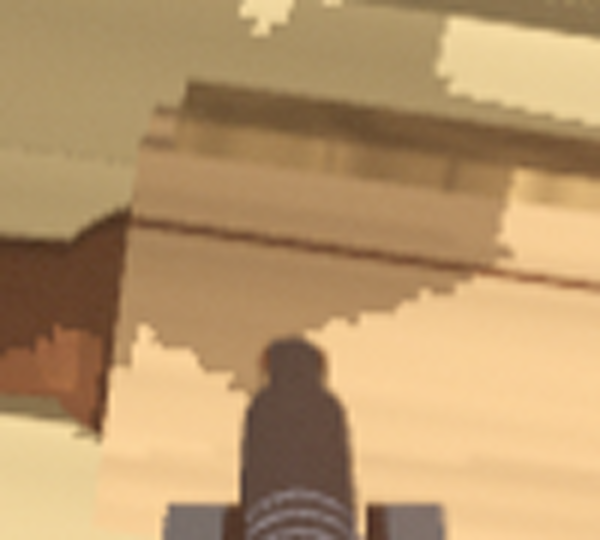

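Request:
{"name": "carry_out", "arguments": {"increments": [[[0,0.01,0],[-0.02,0,-0.15],0],[[0.01,0.01,0],[-0.02,0,-0.15],0],[[0,0.01,0],[-0.02,0,-0.15],0],[[0,0,0],[-0.02,0,-0.15],0]]}}

```text
t: 13.45
tool_pos: [0.4885, 0.0861, 0.3139]
tool_rot: [-0.173, 1.563, 0.17]
contact_force: [-4.3, 0.1, 10.8]
opening: 0.0105
```

```bash
python3 look.py w18
```

```text
13.45 [0.4885 0.0861 0.3139] [ 0.0011 -0.0013 -1.    ] F [-4.3  0.1 10.8] [-0.03  1.15 -0.06] tip [0.4887 0.0857 0.0579] tippx [253.2 204. ]
crop origin 203 153
```

Request:
{"name": "carry_out", "arguments": {"increments": [[[0,0.01,0],[-0.02,0,-0.15],0],[[0.01,0.01,0],[-0.02,0,-0.15],0],[[0,0,0],[-0.02,0,-0.15],0]]}}

```text
t: 13.8
tool_pos: [0.4887, 0.0861, 0.3115]
tool_rot: [-0.173, 1.562, 0.171]
contact_force: [-5.8, -1.0, 17.7]
opening: 0.0104
```

```bash
python3 look.py w19
```

```text
13.8 [0.4887 0.0861 0.3115] [ 0.0017 -0.0011 -1.    ] F [-5.8 -1.  17.7] [-0.15  1.57  0.03] tip [0.4891 0.0858 0.0555] tippx [253.2 203.9]
crop origin 203 153
```

View pics/w19c.png

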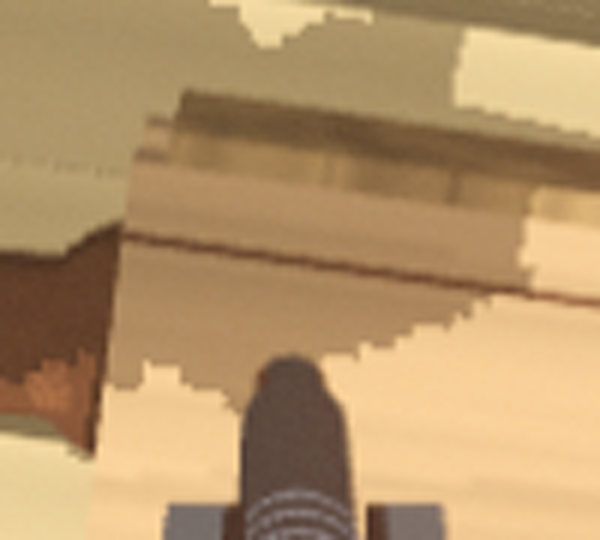

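Request:
{"name": "carry_out", "arguments": {"increments": [[[0,0,0],[-0.02,0,-0.12],0],[[0,0,0],[0,0,-0.12],0]]}}

```text
t: 14.05
tool_pos: [0.4889, 0.0861, 0.3117]
tool_rot: [-0.173, 1.563, 0.171]
contact_force: [-7.2, -0.3, 13.6]
opening: 0.0104
```

Request:
{"name": "carry_out", "arguments": {"increments": [[[0,0,0],[-0.03,0,0.15],0],[[0,0,0],[0,0,0.3],0],[[0,0,0],[0,0,0.4],0],[[0,0,0],[0,0,0.5],0],[[0,0,0],[0,0,0.6],0],[[0,0,0],[0,0,0.8],0],[[0,0,0],[0,0,1],0],[[0,0,0],[0,0,1],0]]}}

```text
t: 14.85
tool_pos: [0.4868, 0.0861, 0.4082]
tool_rot: [-0.173, 1.57, 0.171]
contact_force: [-0.1, 0.3, -1.0]
opening: 0.0104
```

Request:
{"name": "carry_out", "arguments": {"increments": [[[0,0,0],[0,-0.5,1],0],[[0,0,0],[0,-0.8,0.5],0],[[0,0,0],[0,-1,0],0],[[0,0,0],[0,0,0],0]]}}

```text
t: 15.25
tool_pos: [0.4866, 0.0393, 0.4478]
tool_rot: [-0.176, 1.56, 0.171]
contact_force: [-0.4, 0.4, -0.6]
opening: 0.0103
```

```bash
python3 look.py w20
```

```text
15.25 [0.4866 0.0393 0.4478] [ 0.0042 -0.0023 -1.    ] F [-0.4  0.4 -0.6] [ 0.04 -0.02  0.  ] tip [0.4877 0.0387 0.1918] tippx [253.2 203.9]
crop origin 203 153
```

View pics/w20.png

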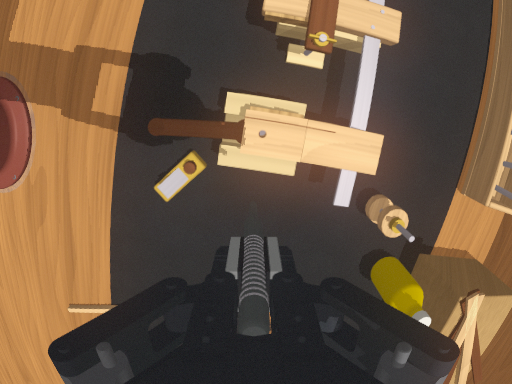

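Request:
{"name": "carry_out", "arguments": {"increments": [[[0,0.02,0],[0.35,-1,0],0],[[0,0,0],[0.35,-1,0],0],[[0,0,0],[0.35,-1,0],0],[[0,0,0],[0.35,-1,0],0],[[0,0,0],[0.35,-1,-0.2],0],[[0,0,0],[0.35,-1,-0.4],0],[[0,0,0],[0.35,-1,-0.6],0],[[0,0,0],[0.2,-0.6,-0.5],0]]}}

```text
t: 16.1
tool_pos: [0.5412, -0.1106, 0.4155]
tool_rot: [-0.178, 1.558, 0.183]
contact_force: [0.2, -0.3, -0.5]
opening: 0.0105
```

Request:
{"name": "carry_out", "arguments": {"increments": [[[0,0,0],[0,0,0],0]]}}

```text
t: 16.2
tool_pos: [0.5412, -0.1111, 0.4134]
tool_rot: [-0.176, 1.562, 0.183]
contact_force: [-0.5, -0.1, -0.3]
opening: 0.0109
```

```bash
python3 look.py w21
```

```text
16.2 [ 0.5412 -0.1111  0.4134] [ 8.0e-04  4.9e-03 -1.0e+00] F [-0.5 -0.1 -0.3] [ 0.05 -0.01  0.02] tip [ 0.5414 -0.1098  0.1574] tippx [253.2 203.9]
crop origin 203 153
```

View pics/w21c.png

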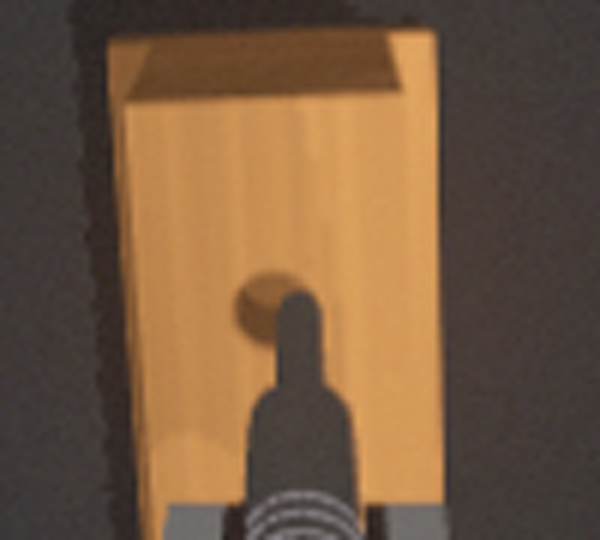

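```bash
python3 - <<'E'
from h import *
c=get_calibration("wrist")
print(at_z(c,(248.3,204.3),.072,True))
E
```

```text
[ 0.54320083 -0.1392868   0.072     ]
```

Request:
{"name": "carry_out", "arguments": {"increments": [[[-0.05,0,0],[0.05,-0.7,0],0],[[0,0,0],[0.05,-0.7,-0.2],0],[[0,0,0],[0,0,-0.7],0],[[0,0,0],[0,0,-0.9],0],[[0,0,0],[0,0,-0.7],0],[[0,0,0],[0,0,-0.4],0],[[0,0,0],[0,0,0],0]]}}

```text
t: 16.95
tool_pos: [0.5428, -0.1386, 0.3538]
tool_rot: [-0.182, 1.559, 0.181]
contact_force: [-0.0, -0.1, -0.2]
opening: 0.0103
```

```bash
python3 look.py w22
```

```text
16.95 [ 0.5428 -0.1386  0.3538] [ 4.2e-03 -1.0e-04 -1.0e+00] F [-0.  -0.1 -0.2] [ 0.08  0.02 -0.04] tip [ 0.5438 -0.1386  0.0978] tippx [253.2 204. ]
crop origin 203 153
```

View pics/w22c.png

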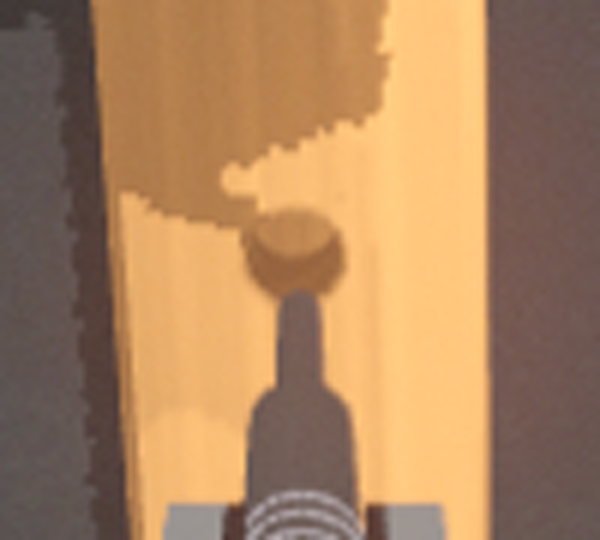

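```bash
python3 - <<'E'
from h import *
c=get_calibration("wrist")
print(at_z(c,(252,195.3),.072,True))
E
```

```text
[ 0.54346091 -0.13995313  0.072     ]
```

Request:
{"name": "carry_out", "arguments": {"increments": [[[0,0.04,0],[0.03,-0.06,-0.2],0],[[0,0,0],[0,0,-0.5],0],[[0,0,0],[0,0,-0.5],0],[[0,0.02,0],[0,0,-0.4],0],[[0,0,0],[0,0,0],0]]}}

```text
t: 17.5
tool_pos: [0.5441, -0.1398, 0.3218]
tool_rot: [-0.184, 1.561, 0.181]
contact_force: [-0.2, 0.0, 0.3]
opening: 0.0108
```

```bash
python3 look.py w23
```

```text
17.5 [ 0.5441 -0.1398  0.3218] [ 0.0018 -0.0016 -1.    ] F [-0.2  0.   0.3] [ 0.04  0.01 -0.03] tip [ 0.5446 -0.1402  0.0658] tippx [253.2 204. ]
crop origin 203 153
```

View pics/w23c.png

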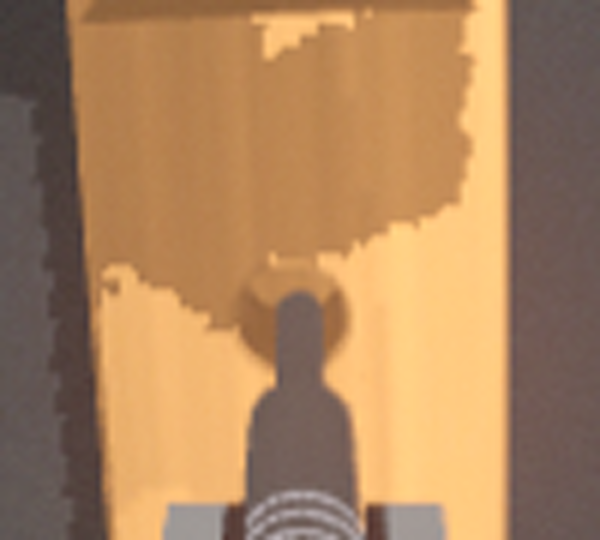

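```bash
python3 - <<'E'
from h import *
c=get_calibration("wrist")
print(at_z(c,(252,206),.072,True))
E
```

```text
[ 0.54393038 -0.14032518  0.072     ]
```

Request:
{"name": "carry_out", "arguments": {"increments": [[[0.01,0.02,0],[0,0,-0.3],0],[[0,0,0],[-0.02,0,-0.4],0],[[0,0.02,0],[-0.02,0,-0.4],0],[[0,0,0],[0,0,0],0]]}}

```text
t: 17.95
tool_pos: [0.5436, -0.1399, 0.2993]
tool_rot: [-0.183, 1.564, 0.181]
contact_force: [-0.1, 0.5, -0.6]
opening: 0.0107
```

```bash
python3 look.py w24; python3 - <<'E'
import cv2
p=cv2.imread("pics/w24.png");cv2.imwrite("pics/w24c.png",cv2.resize(p[150:270,190:310],None,fx=5,fy=5))
E
```

```text
17.95 [ 0.5436 -0.1399  0.2993] [-5.0e-04 -1.3e-03 -1.0e+00] F [-0.1  0.5 -0.6] [-0.01  0.   -0.03] tip [ 0.5434 -0.1403  0.0433] tippx [253.2 204. ]
crop origin 203 153
```

View pics/w24c.png

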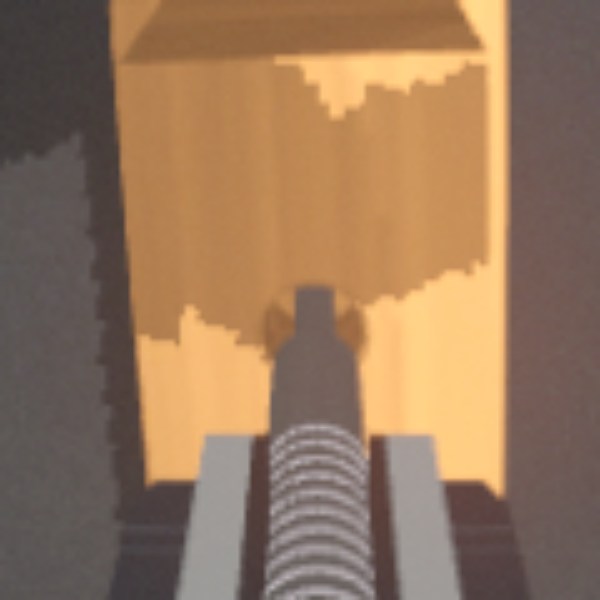

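Centred in the rack hole (hole ~(253,216), shank in its middle). I continue down slowly, 31 mm to the floor.

Request:
{"name": "carry_out", "arguments": {"increments": [[[0.01,0,0],[0.02,0,-0.3],0],[[0,0.02,0],[0,0,-0.3],0],[[0,0.01,0],[-0.01,0,-0.3],0],[[0,0,0],[0,0,0],0]]}}

```text
t: 18.4
tool_pos: [0.544, -0.1399, 0.281]
tool_rot: [-0.182, 1.566, 0.182]
contact_force: [-1.0, -0.2, -1.0]
opening: 0.0103
```

```bash
python3 look.py w25
```

```text
18.4 [ 0.544  -0.1399  0.281 ] [-2.7e-03 -3.0e-04 -1.0e+00] F [-1.  -0.2 -1. ] [ 0.04 -0.02  0.  ] tip [ 0.5433 -0.14    0.025 ] tippx [253.2 204. ]
crop origin 203 153
```

Request:
{"name": "carry_out", "arguments": {"increments": [[[0,-0.02,0],[0,0,-0.25],0],[[0,0,0],[0,0,-0.2],0],[[0,0,0],[0,0,-0.1],0],[[0,0,0],[0,0,-0.05],0]]}}

```text
t: 18.85
tool_pos: [0.5442, -0.1399, 0.2689]
tool_rot: [-0.182, 1.563, 0.182]
contact_force: [-1.2, 0.1, 0.1]
opening: 0.0105
```

```bash
python3 look.py w26
```

```text
18.85 [ 0.5442 -0.1399  0.2689] [-2.e-04 -3.e-04 -1.e+00] F [-1.2  0.1  0.1] [ 0.13  0.23 -0.04] tip [ 0.5441 -0.14    0.0129] tippx [253.2 204. ]
crop origin 203 153
```

Request:
{"name": "carry_out", "arguments": {"increments": [[[0,0,0],[0,0,-0.1],0],[[0,0,0],[0,0,-0.1],0],[[0,0,0],[0,0,-0.05],0]]}}

```text
t: 19.2
tool_pos: [0.5445, -0.14, 0.2659]
tool_rot: [-0.182, 1.564, 0.182]
contact_force: [-5.2, 1.9, 7.0]
opening: 0.0106
```

Request:
{"name": "carry_out", "arguments": {"increments": [[[0,0,0],[0,0,0.03],0.3],[[0,0,0],[0,0,0],0.5],[[0,0,0],[0,0,0],0.8],[[0,0,0],[0,0,0],0.8],[[0,0,0],[0,0,0],0.8]]}}

```text
t: 19.7
tool_pos: [0.5454, -0.1405, 0.2677]
tool_rot: [-0.184, 1.56, 0.18]
contact_force: [-0.3, -0.5, 0.1]
opening: 0.0683
```

```bash
python3 look.py w27
```

```text
19.7 [ 0.5454 -0.1405  0.2677] [ 0.0039 -0.0024 -1.    ] F [-0.3 -0.5  0.1] [-0.01  0.02  0.03] tip [ 0.5464 -0.1412  0.0117] tippx [253.2 204. ]
crop origin 203 153
```

View pics/w27.png

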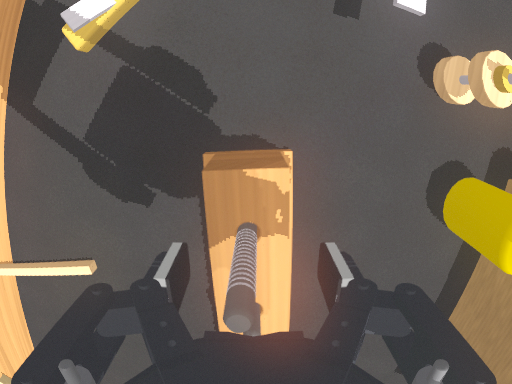

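The punch stands released between the open fingers. Lift straight up.

Request:
{"name": "carry_out", "arguments": {"increments": [[[0,0,0],[0,0,0.4],0.9],[[0,0,0],[0,0,0.8],0.9],[[0,0,0],[0,0,1],0.9],[[0,0,0],[0,0,1],0.9],[[0,0,0],[0,0,1],0.9],[[0,0,0],[0,0,1],0.9],[[0,0,0],[0,0,1],0.9],[[0,0,0],[0,0,0],0.9]]}}

```text
t: 20.55
tool_pos: [0.5447, -0.1402, 0.4055]
tool_rot: [-0.187, 1.553, 0.177]
contact_force: [0.5, 0.3, 0.9]
opening: 0.0772
```

```bash
python3 look.py w28; python3 - <<'E'
from h import *
p,d=get_image("scene");w=cv2.imread("pics/w28.png")
a=cv2.resize(p[120:260,150:380],(790,480))
cv2.imwrite("pics/fs.png",a)
c=get_calibration("wrist");print(tip_of("wrist","punch_mid")[:1])
E
```

```text
20.55 [ 0.5447 -0.1402  0.4055] [ 0.0103 -0.005  -0.9999] F [0.5 0.3 0.9] [ 0.    0.01 -0.01] tip [ 0.5474 -0.1415  0.1495] tippx [253.2 203.9]
crop origin 203 153
[{'centre': [249.2, 187.8], 'p': 0.93}]
```

View pics/w28.png

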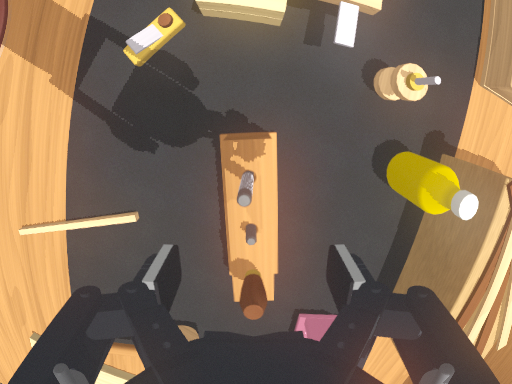

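View pics/fs.png

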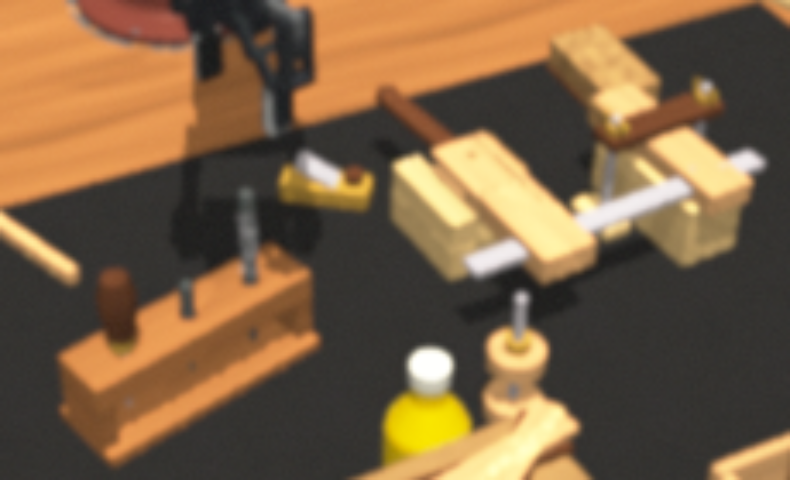

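```bash
python3 - <<'E'
from h import *
c=get_calibration("wrist")
print(at_z(c,(249.5,174),.072,True),at_z(c,(244.5,199),.155,True))
print(finish_job())
E
```

```text
[ 0.53914005 -0.13396302  0.072     ] [ 0.53632354 -0.13429893  0.155     ]
the job is handed in; nothing more can be done
None
```

I drove the pin out of the jaw, put the drift punch back in its own rack hole and handed the job in at about 20.7 s of the 61 s allowed. `finish_job` gave no verdict.

- **Pin:** I pushed it at about 10 mm/s, with a force of roughly 11 N along the way and 17.7 N at the hard stop. These are end-of-call readings, so short peaks between them were not seen. The stop came with the punch tip at about 55.5 mm; 56 mm is expected with the pin on the slot floor. Two further pushes moved it no deeper. Afterwards the hole looked dark in the wrist picture, where the pin's end had shone before. I could not look under the jaw directly.
- **Punch:** When I let go, its tip was on the rack floor, going by a 7 N reading and the same grip height as when I picked it up. By my pixel measurement it leans about 0.03 rad. The gripper is open and clear above it.
- **Other things:** The awl and centre punch, and the bystanders in the last two pictures, looked to be where they started. The mallet, the sanding block and the pink rack were only partly in view or not checked.
- **Disagreements:** My position measurements from the wrist camera differed by up to about 7 mm between views, so I aligned on the picture at each insertion. There was also a steady sideways force of 4–7 N while pushing. I eased it with small corrections, but it never went away.

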